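Set out the sample station beside the photometer

ROBOT

A 7-joint arm with a two-finger parallel gripper is mounted at the origin on the work surface. World frame = base frame: x ahead of the robot, y to its left, z up, the work surface at z = 0. Lengths are in m, angles in rad, forces in N, time in s.
With the tool pointing down it reaches from about 0.4 to 0.875 m from the base axis. Payload 19.3 kg.
Tool frame: the origin (TCP) lies midway between the tips of the shut fingers; the grasp point (between the pads) lies 19 mm behind it; z points along the fingers, y is the line along which they close (so a half turn about z gives the same grasp; the last joint's range is limited). The gripper opens to 85 mm and grips with 20 to 120 N. Pads are 22 mm wide; open, the fingers measure 114 mm over their backs; the gripper's body (76 mm by 85 mm) begins 54 mm behind the grasp point. The pads swing forward as they close: fully open they stand 13 mm farther back than shut.
Start: joints at [1.039, 0.521, -0.036, 1.599, 0.021, 1.021, -0.113], TCP at [0.278, -0.56, 0.231] pointing down, gripper open.
Joint ranges: [-2.91, 2.91], [-0.3, 2.13], [-1.5, 1.42], [0.17, 2.43], [-1.26, 4.41], [0.16, 1.93], [-2.52, 2.52]. Speed limits (rad/s): [1.89, 1.89, 2.39, 2.39, 3.01, 3.01, 3.01].

INTERFACE

Orientations are given as [roll, pitch, yaw] about the fixed x, y, z axes, in that order (R = Rz(yaw) Ry(pitch) Rx(roll)).
In Python, from workcell import * gives the robot as it stands. The module is installed in compiled form; this text tells all that it offers.
- The arm moves only by the tool play_rows, never from a script. Its argument "deltas" is a list of rows, each a list of 7 numbers: the shift along the tool's x, y, z in units of 500 mm (1.0 is 500 mm), then the turn, a rotation vector about the tool's x, y, z in units of 120 degrees (1.0 is 120 degrees), then the closure, from 0 (fully open) to 1 (shut). A call has 1 to 10 rows; each row is the pose to reach, as a shift and turn from the pose commanded when the call began, along the tool's axes at that moment; what a row does not reach only later rows make up. A row lasts 1/10 s, in which the tool goes at most 50 mm and 8.59 degrees, less where a joint would pass 70% of its speed; a pose out of reach is approached as far as the arm can. A call with a number of a shift or a turn outside -1 to 1 is refused whole. A call with a gripper value outside its range is refused whole. The fingers move at their own pace and stop on an object; "newtons" is the grip in N (left out, the last holds). Time passes only in rows, so rows that repeat a pose let the fingers close. It gives the time, the measured TCP pose, the force, the opening and the grip force at its end, in the units of the state.
- observe(): the state, without advancing time (a new reading comes with each control period).
- grab_frame(name): name is "scene" or "side" or "wrist"; returns the picture (400x640x3 uint8, red, green, blue); there is no depth.
- get_calibration(name): a dict with "fovy" (degrees; the focal length in pixels is half the picture's height over the tangent of half this angle, whatever the lens; pixels are square), "cx", "cy" (the principal point, pixels), "k1" (the pictures are not rectified: a ray, as slopes to the right and down, at radius r is drawn at 1 + k1 r^2 times it, then the intrinsics apply), "xyz" and "rotation" of the camera in the world. Camera axes: x right, y down, z forward; pixel columns grow to the right and rows downward; lengths in m; the calibration is good to about 2 mm. A picture is of the moment at which its call begins: read the wrist's pose just before it. get_calibration takes no time and is no camera call; for the wrist camera it gives the pose at the moment of the call.
- job_done(): hands the job in; it is judged then, once.
The state is a dict: "clock": time; "qpos": joint angles; "qd": joint speeds; "joint_efforts": joint torques, N m; "position": TCP position; "tool_rot": TCP orientation; "force": force on the tool from outside, world axes, zero at the start; "moment": the same for the moment, N m; "grip_width": finger opening in m; "finger_force": force on a finger pad.
Only numpy, scipy, OpenCV 4.12 (cv2) and the standard library are available. Lean on these libraries where they do the work, as an engineer would, in place of code of your own. Each camera call takes 0.05 s, during which the arm holds its last target. There are 200 camera calls.

TASK

Set out the sample station in the row of three saucers: stand the tall bottle in the middle saucer, the squat jar in the saucer next to it on the photometer's side, and the beaker in the saucer on the other side, towards the stirrer. Close the beaker with its knobbed lid, and keep bottle, jar and beaker upright. Leave the small bottle where it stands.

Things in the scene. Friction and masses are not known exactly. Their poses are not given: they have to be found in the camera images.
- tall_bottle: tall amber glass bottle with a black screw cap: straight body 54 mm across up to 88 mm, shoulder to 100 mm, cap 36 mm across up to its top at 120 mm; about 0.2 kg, loose; origin: centre of the underside, z up; round, so yaw does not matter
- jar: squat closed white jar with a grey cap: 60 mm across (cap, the upper 16 mm, 57 mm), 60 mm high; about 0.15 kg, loose; origin: centre of the underside, z up; round, so yaw does not matter
- beaker: open straight-sided steel beaker: 62 mm across, 80 mm high, wall 3 mm (mouth 56 mm); about 0.12 kg, loose; origin: centre of the underside, z up; round, so yaw does not matter
- lid: grey beaker lid: plug 42 mm across and 8 mm deep below, disc 76 mm across and 6 mm thick on it (8 to 14 mm up), upright black knob 22 mm across from 14 to 44 mm up; 0.05 kg, loose, stands on its plug at the start; seated, the plug is in the beaker's mouth and the disc lies flat on the rim, so its origin is 72 mm above the beaker's; origin: centre of the underside, z up; round, so yaw does not matter (underside of the plug)
- small_bottle: small amber bottle with a black cap, not part of the job: 40 mm across, 70 mm high, 0.08 kg, loose; origin: centre of the underside, z up; round, so yaw does not matter
- saucer1: round grey plastic drip saucer, one of three alike that stand in a rough row between the photometer and the stirrer; 87 mm across, fixed to the bench, rim 6 mm high and 3 mm thick (81 mm clear inside), flat inner floor 3 mm above the bench; origin: centre of its underside, on the bench. Which of the three is near, middle or far from the photometer changes
- saucer2: round grey plastic drip saucer, one of three alike that stand in a rough row between the photometer and the stirrer; 87 mm across, fixed to the bench, rim 6 mm high and 3 mm thick (81 mm clear inside), flat inner floor 3 mm above the bench; origin: centre of its underside, on the bench. Which of the three is near, middle or far from the photometer changes
- saucer3: round grey plastic drip saucer, one of three alike that stand in a rough row between the photometer and the stirrer; 87 mm across, fixed to the bench, rim 6 mm high and 3 mm thick (81 mm clear inside), flat inner floor 3 mm above the bench; origin: centre of its underside, on the bench. Which of the three is near, middle or far from the photometer changes
- photometer: white bench photometer with a black foot, blue key panel and screen on top: 180 (x) by 220 (y) by 78 mm high, fixed to the bench at one end of the row of saucers, left or right; origin: centre of its underside; x points to its back
- stirrer: grey magnetic stirrer with a square white top plate and two black knobs in front: 170 (x) by 160 (y) by 75 mm high, fixed to the bench at the other end of the row; origin: centre of its underside; x points to its back
Not all that is in view belongs to the job. Leave any orange or yellow look-alike of the saucer1 alone.

How it is judged:
By the outcome, as a careful person would: the job done as asked, in the order asked, and still so for the second after the job is handed in, with the robot touching nothing.
It also fails if it takes over 118 s, if anything falls off the work surface, if the arm or the gripper's body presses on something with over 40 N, if the wrist force passes 120 N, or if a joint passes its speed limit or range.

## Working session

There is one attempt and no reset: what is moved stays moved. The work goes in short steps, Python scripts to look and compute and a tool call to move; the robot and the scene stay as the last step left them, time stands still between calls to the robot, and variables do not carry over. Pictures are saved under pics/ and viewed, at most 14 in all, crops included, and the job is handed in when it is done.

Besides the shell and the picture viewer there is one more tool, called after "Request:" as a command line: name --pt "numbers of a row" for each row, then --argument value for the rest. play_rows: Moves the arm, as the interface text tells. Its arguments: {"type":"object","properties":{"deltas":{"type":"array"},"newtons":{"type":"number"}},"required":["deltas"]}

```bash
mkdir -p pics; cat > h.py <<'E'
import numpy as np, cv2
from workcell import *
from scipy.spatial.transform import Rotation as R
def cam(n):
    c=get_calibration(n); f=200/np.tan(np.radians(c['fovy'])/2); return c,f
def rotm(c):
    r=np.array(c['rotation'],float)
    return r if r.shape==(3,3) else R.from_euler('xyz',r).as_matrix()
def px(n,u,v,z,c=None):
    c=c or get_calibration(n); f=200/np.tan(np.radians(c['fovy'])/2)
    d=np.array([(u-c['cx'])/f,(v-c['cy'])/f]); s=d.copy()
    for _ in range(30): s=d/(1+c['k1']*(s@s))
    w=rotm(c)@np.array([s[0],s[1],1]); o=np.array(c['xyz']); t=(z-o[2])/w[2]
    return o+t*w
def proj(n,p,c=None):
    c=c or get_calibration(n); f=200/np.tan(np.radians(c['fovy'])/2)
    q=rotm(c).T@(np.array(p)-np.array(c['xyz'])); s=q[:2]/q[2]; s=s*(1+c['k1']*(s@s))
    return s*f+[c['cx'],c['cy']]
def grab(n,name):
    cv2.imwrite('pics/'+name,cv2.cvtColor(grab_frame(n),cv2.COLOR_RGB2BGR))
E
python3 - <<'E'
from h import *
print(observe())
for n in ['scene','side','wrist']:
    print(n,get_calibration(n)); grab(n,n+'0.png')
E
```

```text
{'clock': 0.0, 'qpos': array([ 1.0387904 ,  0.5220261 , -0.03634119,  1.59999193,  0.02118274,
        1.02111667, -0.11277771]), 'qd': array([-0.00017165, -0.00093805, -0.00025702,  0.00054523,  0.00074699,
        0.00153106, -0.00023333]), 'joint_efforts': array([ 3.88386725e-04, -9.27108836e+01,  1.98023781e+00, -3.69931269e+01,
        1.78847043e-02,  8.12575308e-03, -5.21551647e-05]), 'position': array([ 0.27830543, -0.55923788,  0.2307238 ]), 'tool_rot': array([-3.14043646e+00,  6.16057742e-05,  4.61820929e-01]), 'force': array([0.08658874, 0.29660969, 0.68334075]), 'moment': array([0.02512373, 0.04308746, 0.04822627]), 'finger_force': 0.0, 'grip_width': 0.0857800729919443}
scene {'fovy': 53.43424215231708, 'cx': 313.699607014932, 'cy': 194.37500099812232, 'k1': 0.035170915542463294, 'xyz': array([0.94372235, 0.88528547, 0.73706348]), 'rotation': array([-2.20446089,  0.0092649 ,  2.65155286])}
side {'fovy': 52.71440510790105, 'cx': 321.23678468834055, 'cy': 207.46207936921812, 'k1': -0.03797094521448805, 'xyz': array([0.00954567, 0.67650647, 0.73806866]), 'rotation': array([-2.29673613e+00, -1.89088741e-03, -2.51430167e+00])}
wrist {'fovy': 65.6318626728357, 'cx': 320.0866704056702, 'cy': 196.05701983232822, 'k1': 0.010917399500056355, 'xyz': array([ 0.35357845, -0.52141216,  0.37345371]), 'rotation': array([ 2.80810195e+00,  1.40858568e-03, -1.10854935e+00])}
```

View pics/scene0.png

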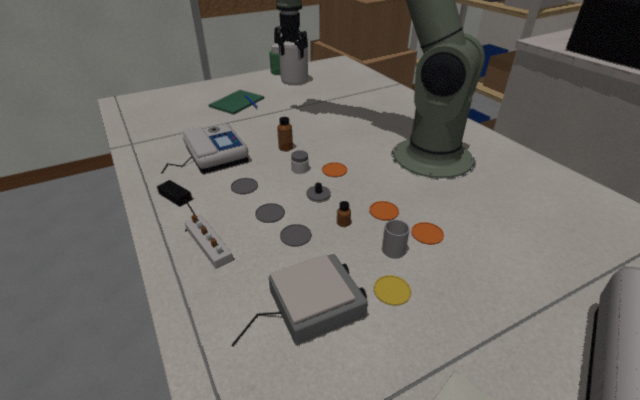

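View pics/side0.png

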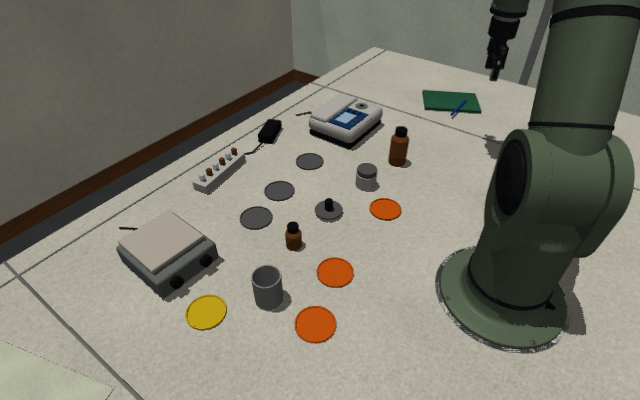

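The scene picture shows the grey saucers at (244,186), (270,213) and (296,235). The photometer is at (215,147) and the stirrer at (318,295). The tall bottle is at (285,134), the jar at (300,162), the lid at (319,192), the small bottle at (344,214) and the beaker at (396,239). The orange and yellow discs are the look-alikes. The side view agrees. I'll enlarge both to read positions.

```bash
python3 - <<'E'
import cv2
a=cv2.imread('pics/scene0.png')[110:265,215:425]; b=cv2.imread('pics/side0.png')[115:315,230:420]
cv2.imwrite('pics/c1.png',cv2.resize(a,None,fx=3.8,fy=3.8,interpolation=cv2.INTER_CUBIC))
cv2.imwrite('pics/c2.png',cv2.resize(b,None,fx=3,fy=3,interpolation=cv2.INTER_CUBIC))
E
```

```text
(no output)
```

View pics/c1.png

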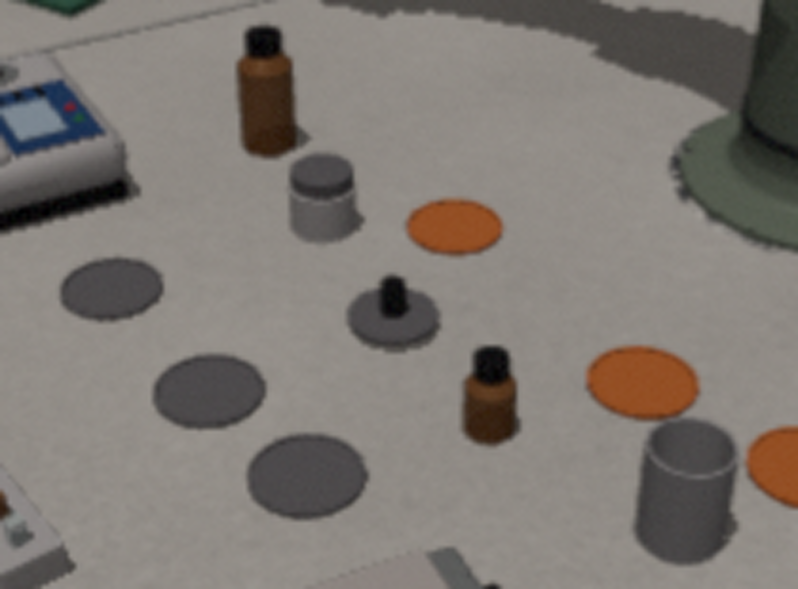

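View pics/c2.png

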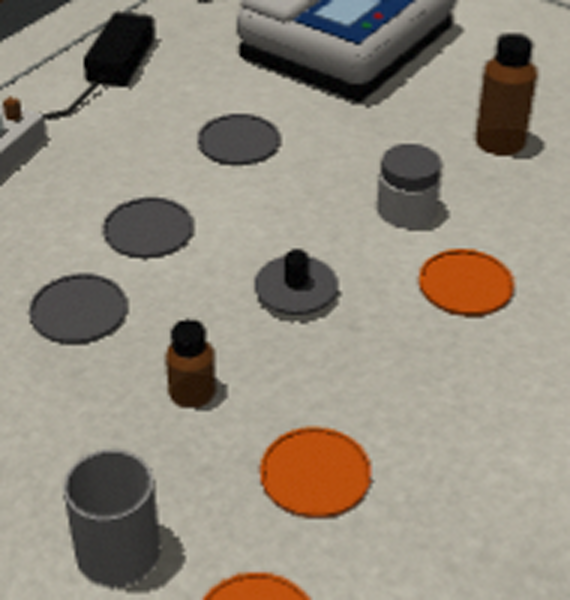

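```bash
python3 - <<'E'
from h import *
P={'s_ph':((112,288),(239,139),.006),'s_mid':((209,391),(149,227),.006),'s_st':((307,475),(79,308),.006),'bottle':((263,36),(514,46),.12),'jar':((323,172),(411,162),.06),'lid':((394,316),(296,285),.014),'small':((491,356),(188,331),.07),'beaker':((691,448),(110,484),.08)}
for k,(a,b,z) in P.items():
    p=px('scene',a[0]/3.8+215,a[1]/3.8+110,z); q=px('side',b[0]/3+230,b[1]/3+115,z)
    print(k,p.round(4)[:2],q.round(4)[:2],'mean',((p+q)/2).round(4)[:2],'r',np.hypot(*p[:2]).round(3))
E
```

```text
s_ph [ 0.6541 -0.1438] [ 0.6498 -0.1472] mean [ 0.6519 -0.1455] r 0.67
s_mid [0.6365 0.0233] [0.6314 0.0194] mean [0.634  0.0213] r 0.637
s_st [0.6123 0.1458] [0.608  0.1426] mean [0.6101 0.1442] r 0.629
bottle [ 0.4346 -0.3022] [ 0.4275 -0.3048] mean [ 0.4311 -0.3035] r 0.529
jar [ 0.4521 -0.1464] [ 0.4484 -0.1523] mean [ 0.4503 -0.1494] r 0.475
lid [0.47   0.0156] [0.4651 0.0118] mean [0.4675 0.0137] r 0.47
small [0.4688 0.1597] [0.4676 0.1581] mean [0.4682 0.1589] r 0.495
beaker [0.4129 0.3178] [0.4091 0.315 ] mean [0.411  0.3164] r 0.521
```

```bash
cat >> h.py <<'E'
def delta(x,y,z,yaw=np.pi/2):
    s=observe(); r0=R.from_euler('xyz',s['tool_rot']); 
    d=r0.inv().apply(np.array([x,y,z])-s['position'])/.5
    t=(r0.inv()*R.from_euler('xyz',[np.pi,0,yaw])).as_rotvec()/np.radians(120)
    return d.round(4),t.round(4)
E
python3 -c "
from h import *
print(delta(.431,-.3035,.23))"
```

```text
(array([ 0.5013, -0.322 ,  0.002 ]), array([-4.000e-04, -2.000e-04, -5.295e-01]))
```

Request:
play_rows --pt "0.501 -0.322 0.002 0 0 -0.5295 0" --pt "0.501 -0.322 0.002 0 0 -0.5295 0" --pt "0.501 -0.322 0.002 0 0 -0.5295 0" --pt "0.501 -0.322 0.002 0 0 -0.5295 0" --pt "0.501 -0.322 0.002 0 0 -0.5295 0" --pt "0.501 -0.322 0.002 0 0 -0.5295 0" --pt "0.501 -0.322 0.002 0 0 -0.5295 0" --pt "0.501 -0.322 0.002 0 0 -0.5295 0" --pt "0.501 -0.322 0.002 0 0 -0.5295 0" --pt "0.501 -0.322 0.002 0 0 -0.5295 0"

```text
clock: 1.15
position: [0.4308, -0.304, 0.2302]
tool_rot: [-3.141, -0.0, 1.568]
force: [-0.6, -0.2, -0.7]
grip_width: 0.0855
finger_force: 0.0
```

```bash
python3 - <<'E'
from h import *
grab('wrist','w1.png'); s=observe(); print(s['clock'],s['position'],s['tool_rot'],s['qpos'])
c=get_calibration('wrist')
for z in (.12,.0): print(proj('wrist',[.431,-.3035,z],c), proj('wrist',[.436,-.3035,z],c))
import pickle; pickle.dump(c,open('c1.pkl','wb'))
E
```

```text
1.2 [ 0.4307851  -0.30399843  0.23019577] [-3.14139669e+00 -1.19838982e-04  1.56810936e+00] [ 0.7848532   0.38693167 -0.36864806  1.84394512  0.16897288  0.94148682
  0.33849599]
[320.86021057 192.5937348 ] [326.67972962 192.58385657]
[320.76618958 161.66319419] [324.84863868 161.65535118]
```

View pics/w1.png

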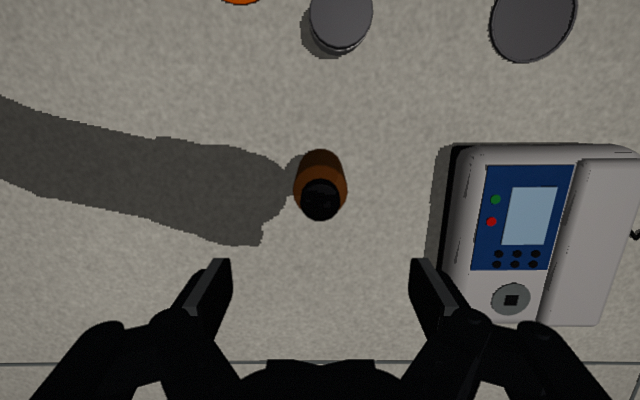

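```bash
python3 - <<'E'
from h import *
import pickle; c=pickle.load(open('c1.pkl','rb'))
print(px('w',320,200,.12,c), px('w',320,149.5,0.,c)-[0,.027,0]); print(px('w',341,26-8,.06,c), px('w',533,20,.006,c))
print(px('w',437,320,0,c),px('w',452,146,.0,c),px('w',640,330,.07,c))
E
```

```text
[ 0.43024506 -0.31026028  0.12      ] [ 0.43009666 -0.31552096  0.        ]
[ 0.44914412 -0.16013152  0.06      ] [ 0.65154073 -0.15303903  0.006     ]
[ 0.60135519 -0.54094885  0.        ] [ 0.58869861 -0.28472004  0.        ] [ 0.81157417 -0.49365584  0.07      ]
```

```bash
python3 - <<'E'
from h import *
import pickle; c=pickle.load(open('c1.pkl','rb'))
p=np.array([.4308,-.304,.2302])
for dx in (-.043,.043):
  for dy in (-.011,.011): print(dx,dy,proj('w',p+[dx,dy,.013],c).round(1))
print(c['xyz'],c['rotation'])
grab('scene','sc1.png');grab('side','si1.png')
for n in('scene','side'): print(n,[proj(n,p+[dx,0,.013]).round(1) for dx in(-.05,0,.05)])
a=cv2.imread('pics/sc1.png');b=cv2.imread('pics/si1.png')
u,v=proj('scene',p).astype(int);a=a[v-50:v+50,u-65:u+65];print(u-65,v-50)
u,v=proj('side',p).astype(int);b=b[v-50:v+50,u-65:u+65];print(u-65,v-50)
cv2.imwrite('pics/d1.png',cv2.resize(cv2.hconcat([a,b]),None,fx=3,fy=3,interpolation=2))
E
```

```text
-0.043 -0.011 [233.9 293.3]
-0.043 0.011 [229.6 254. ]
0.043 -0.011 [407.7 293.1]
0.043 0.011 [411.8 253.8]
[ 0.43087794 -0.21937204  0.3728769 ] [ 2.80926201e+00  1.39693092e-03 -2.25047014e-03]
scene [array([296.5,  82.4]), array([283. ,  85.1]), array([269.2,  87.9])]
side [array([422.6,  96.1]), array([405.9,  91.1]), array([389.9,  86.4])]
218 38
340 45
```

View pics/d1.png

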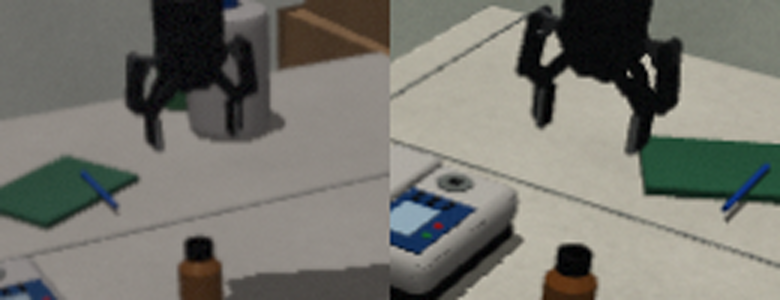

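Request:
play_rows --pt "-0.007 0 0.06 0 0 0 0" --pt "-0.007 0 0.12 0 0 0 0" --pt "-0.007 0 0.18 0 0 0 0" --pt "-0.007 0 0.24 0 0 0 0" --pt "-0.007 0 0.3 0 0 0 0" --pt "-0.007 0 0.335 0 0 0 0" --pt "-0.007 0 0.354 0 0 0 0" --pt "-0.007 0 0.354 0 0 0 0"

```text
clock: 2.1
position: [0.4306, -0.307, 0.0525]
tool_rot: [-3.14, -0.001, 1.57]
force: [0.2, 0.2, 1.3]
grip_width: 0.0853
finger_force: 0.0
```

Request:
play_rows --pt "0 0 0 0 0 0 1" --pt "0 0 0 0 0 0 1" --pt "0 0 0 0 0 0 1" --pt "0 0 0 0 0 0 1" --pt "0 0 0 0 0 0 1" --pt "0 0 0 0 0 0 1" --pt "0 0 0 0 0 0 1" --pt "0 0 0 0 0 0 1" --newtons 35

```text
clock: 2.9
position: [0.4313, -0.3078, 0.0544]
tool_rot: [3.14, 0.001, 1.57]
force: [-2.3, -0.1, 8.2]
grip_width: 0.0526
finger_force: 35.1
```

Request:
play_rows --pt "0 0 -0.04 0 0 0 1" --pt "0 0 -0.1 0 0 0 1" --pt "0.02 0.01 -0.16 0 0 0 1" --pt "0.07 0.045 -0.2 0 0 0 1" --pt "0.13 0.08 -0.2 0 0 0 1" --pt "0.2 0.125 -0.2 0 0 0 1" --pt "0.27 0.17 -0.2 0 0 0 1" --pt "0.34 0.21 -0.2 0 0 0 1" --pt "0.41 0.255 -0.2 0 0 0 1" --pt "0.48 0.3 -0.2 0 0 0 1"

```text
clock: 3.9
position: [0.5817, -0.0659, 0.154]
tool_rot: [3.141, 0.0, 1.57]
force: [-0.3, -0.6, -2.3]
grip_width: 0.0527
finger_force: 38.4
```

Request:
play_rows --pt "0.06 0.035 0 0 0 0 1" --pt "0.11 0.07 0 0 0 0 1" --pt "0.15 0.095 0 0 0 0 1" --pt "0.172 0.108 0 0 0 0 1" --pt "0.172 0.108 0 0 0 0 1" --pt "0.172 0.108 0 0 0 0 1"

```text
clock: 4.5
position: [0.6345, 0.0176, 0.1534]
tool_rot: [-3.141, 0.001, 1.57]
force: [-0.3, 0.2, -2.3]
grip_width: 0.0531
finger_force: 38.4
```

```bash
python3 - <<'E'
from h import *
import pickle
s=observe(); print(s['position'],s['tool_rot'],s['qpos'].round(2))
c=get_calibration('wrist'); pickle.dump(c,open('c2.pkl','wb')); grab('wrist','w2.png'); grab('side','si2.png'); grab('scene','sc2.png')
a=cv2.imread('pics/w2.png'); b=cv2.imread('pics/sc2.png')[80:280,200:440];d=cv2.imread('pics/si2.png')[80:280,200:440]
r=cv2.hconcat([cv2.resize(b,(400,333)),cv2.resize(d,(400,333))])
cv2.imwrite('pics/d2.png',cv2.vconcat([cv2.resize(a,(800,500))[:267],r]))
E
```

```text
[0.63454823 0.01759222 0.15335655] [-3.14121625e+00  7.16297539e-04  1.57007495e+00] [ 0.11  0.64 -0.35  1.63  0.26  0.92 -0.34]
```

View pics/d2.png

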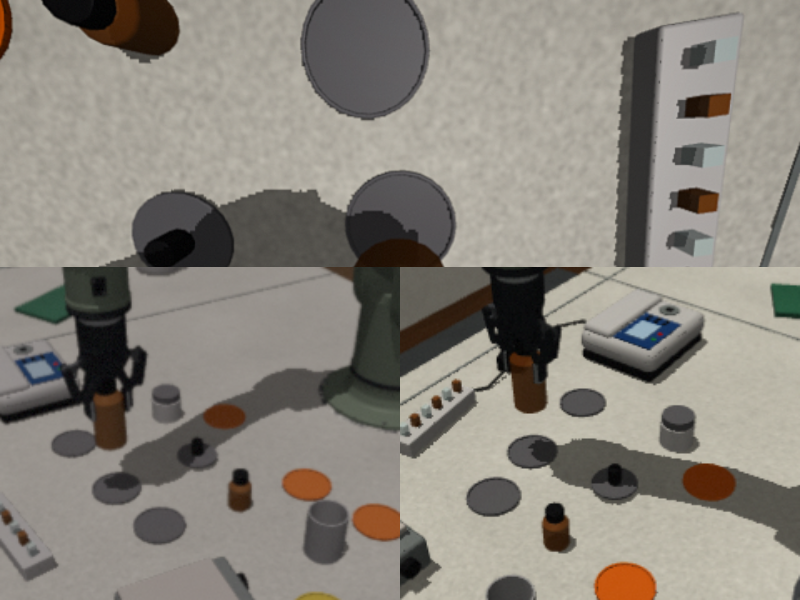

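```bash
python3 - <<'E'
from h import *
import pickle; c=pickle.load(open('c2.pkl','rb'))
print(px('w',320.4,178,.006,c),'top edge',px('w',321,136.5,.006,c)-[0,.0435,0]); print(px('w',292,95,.006,c)+[0,.0435,0],px('w',242,40,.006,c),px('w',342,40,.006,c))
E
```

```text
[0.63436036 0.0205674  0.006     ] top edge [0.63491318 0.01698051 0.006     ]
[0.60912777 0.14051307 0.006     ] [0.5684559  0.14080987 0.006     ] [0.65250497 0.14084653 0.006     ]
```

Request:
play_rows --pt "0.003 0 0.04 0 0 0 1" --pt "0.003 0 0.09 0 0 0 1" --pt "0.003 0 0.14 0 0 0 1" --pt "0.003 0 0.17 0 0 0 1" --pt "0.003 0 0.182 0 0 0 1" --pt "0.003 0 0.188 0 0 0 1" --pt "0.003 0 0.191 0 0 0 1" --pt "0.003 0 0.191 0 0 0 1"

```text
clock: 5.45
position: [0.6354, 0.0202, 0.0585]
tool_rot: [3.141, -0.0, 1.571]
force: [0.0, 0.7, -1.1]
grip_width: 0.0526
finger_force: 38.3
```

Request:
play_rows --pt "0 0 0.002 0 0 0 1" --pt "0 0 0.004 0 0 0 1" --pt "0 0 0.004 0 0 0 1"

```text
clock: 5.75
position: [0.6355, 0.0203, 0.0574]
tool_rot: [3.14, 0.0, 1.571]
force: [-6.0, -0.1, 17.8]
grip_width: 0.0529
finger_force: 40.2
```

Contact. I'll open gradually and rise, then go to the jar.

Request:
play_rows --pt "0 0 -0.001 0 0 0 0.3" --pt "0 0 -0.001 0 0 0 0.1" --pt "0 0 -0.001 0 0 0 0" --pt "0 0 -0.001 0 0 0 0" --pt "0 0 -0.001 0 0 0 0" --pt "0 0 -0.05 0 0 0 0" --pt "0 0 -0.13 0 0 0 0" --pt "0 0 -0.21 0 0 0 0" --pt "0 0 -0.29 0 0 0 0" --pt "0 0 -0.3 0 0 0 0"

```text
clock: 6.75
position: [0.6369, 0.0205, 0.2107]
tool_rot: [3.135, -0.001, 1.571]
force: [-0.2, 0.1, -0.1]
grip_width: 0.0852
finger_force: 0.0
```

```bash
python3 - <<'E'
from h import *
print(delta(.4505,-.154,.20)); print(observe()['grip_width'])
E
```

```text
(array([-0.3491, -0.3728,  0.0188]), array([ 0.0031, -0.0003, -0.0001]))
0.0852044496110694
```

Request:
play_rows --pt "-0.349 -0.373 0.02 0 0 0 0" --pt "-0.349 -0.373 0.02 0 0 0 0" --pt "-0.349 -0.373 0.02 0 0 0 0" --pt "-0.349 -0.373 0.02 0 0 0 0" --pt "-0.349 -0.373 0.02 0 0 0 0" --pt "-0.349 -0.373 0.02 0 0 0 0" --pt "-0.349 -0.373 0.02 0 0 0 0" --pt "-0.349 -0.373 0.02 0 0 0 0"

```text
clock: 7.55
position: [0.4493, -0.1536, 0.1958]
tool_rot: [3.141, -0.0, 1.571]
force: [0.3, 0.2, 0.5]
grip_width: 0.0854
finger_force: 0.0
```

```bash
python3 - <<'E'
from h import *
import pickle
s=observe(); print(s['position'],s['tool_rot'])
c=get_calibration('wrist'); pickle.dump(c,open('c3.pkl','wb')); print(proj('w',[.4505,-.154,.06],c)); grab('wrist','w3.png')
E
```

```text
[ 0.44928094 -0.15363463  0.19579231] [ 3.14099504e+00 -3.96111965e-04  1.57135304e+00]
[321.77994637 184.9370109 ]
```

View pics/w3.png

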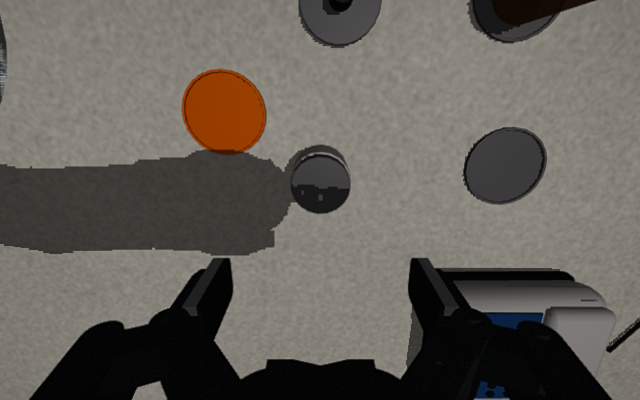

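```bash
python3 - <<'E'
from h import *
import pickle; c=pickle.load(open('c3.pkl','rb'))
print(px('w',320.5,183,.06,c),px('w',320.5,179.5,.06,c),px('w',504.5,165,.006,c),px('w',504.5,161.5,.006,c),px('w',340,2.5+5,.014,c))
E
```

```text
[ 0.44929627 -0.15210683  0.06      ] [ 0.44929106 -0.14870367  0.06      ] [ 0.6501696  -0.14753418  0.006     ] [ 0.64940925 -0.14364384  0.006     ] [0.46687058 0.0009888  0.014     ]
```

Request:
play_rows --pt "0.006 0 0.07 0 0 0 0" --pt "0.006 0 0.14 0 0 0 0" --pt "0.006 0 0.21 0 0 0 0" --pt "0.006 0 0.27 0 0 0 0" --pt "0.006 0 0.32 0 0 0 0" --pt "0.006 0 0.35 0 0 0 0" --pt "0.006 0 0.36 0 0 0 0" --pt "0.006 0 0.36 0 0 0 0"

```text
clock: 8.4
position: [0.4488, -0.1504, 0.0153]
tool_rot: [-3.141, -0.001, 1.572]
force: [-0.2, 0.3, 0.7]
grip_width: 0.0855
finger_force: 0.0
```

Request:
play_rows --pt "0 0 0 0 0 0 1" --pt "0 0 0 0 0 0 1" --pt "0 0 0 0 0 0 1" --pt "0 0 0 0 0 0 1" --pt "0 0 0 0 0 0 1" --pt "0 0 0 0 0 0 1" --pt "0 0 0 0 0 0 1" --newtons 35

```text
clock: 9.1
position: [0.4491, -0.1513, 0.0168]
tool_rot: [3.14, 0.0, 1.571]
force: [-1.1, 1.7, 6.8]
grip_width: 0.0589
finger_force: 36.0
```

```bash
python3 - <<'E'
from h import *
print(delta(.651,-.1465,.116))
E
```

```text
(array([ 0.0096,  0.4041, -0.1978]), array([ 0.0008,  0.0001, -0.    ]))
```

Request:
play_rows --pt "0 0 -0.05 0 0 0 1" --pt "0 0 -0.12 0 0 0 1" --pt "0.002 0.03 -0.17 0 0 0 1" --pt "0.003 0.08 -0.18 0 0 0 1" --pt "0.005 0.15 -0.18 0 0 0 1" --pt "0.006 0.22 -0.18 0 0 0 1" --pt "0.008 0.29 -0.18 0 0 0 1" --pt "0.01 0.35 -0.18 0 0 0 1" --pt "0.01 0.39 -0.18 0 0 0 1" --pt "0.01 0.404 -0.18 0 0 0 1"

```text
clock: 10.1
position: [0.652, -0.1459, 0.1062]
tool_rot: [3.14, -0.0, 1.571]
force: [-0.7, -0.0, -0.7]
grip_width: 0.0586
finger_force: 39.0
```

Request:
play_rows --pt "0 0 0.01 0 0 0 1" --pt "0 0 0.05 0 0 0 1" --pt "0 0 0.1 0 0 0 1" --pt "0 0 0.14 0 0 0 1" --pt "0 0 0.16 0 0 0 1" --pt "0 0 0.168 0 0 0 1" --pt "0 0 0.172 0 0 0 1" --pt "0 0 0.172 0 0 0 1"

```text
clock: 10.9
position: [0.6507, -0.1464, 0.0205]
tool_rot: [3.141, 0.0, 1.571]
force: [-0.0, 0.5, -1.1]
grip_width: 0.0591
finger_force: 39.0
```

Request:
play_rows --pt "0 0 0.0015 0 0 0 1" --pt "0 0 0.003 0 0 0 1" --pt "0 0 0.003 0 0 0 1"

```text
clock: 11.2
position: [0.651, -0.1465, 0.0199]
tool_rot: [3.14, 0.001, 1.571]
force: [-6.4, 1.6, 15.1]
grip_width: 0.0589
finger_force: 40.7
```

Request:
play_rows --pt "0 0 -0.001 0 0 0 0.3" --pt "0 0 -0.001 0 0 0 0.1" --pt "0 0 -0.001 0 0 0 0" --pt "0 0 -0.001 0 0 0 0" --pt "0 0 -0.001 0 0 0 0" --pt "0 0 -0.06 0 0 0 0" --pt "0 0 -0.15 0 0 0 0" --pt "0 0 -0.25 0 0 0 0" --pt "0 0 -0.35 0 0 0 0" --pt "0 0 -0.4 0 0 0 0"

```text
clock: 12.2
position: [0.6516, -0.1464, 0.223]
tool_rot: [3.137, 0.001, 1.571]
force: [0.6, 0.2, -0.2]
grip_width: 0.0853
finger_force: 0.0
```

```bash
python3 - <<'E'
from h import *
print(delta(.411,.315,.22)); s=observe();print(s['position'],s['grip_width'])
E
```

```text
(array([ 0.9228, -0.4815,  0.003 ]), array([ 0.0022,  0.0004, -0.0001]))
[ 0.65162322 -0.14642624  0.22298025] 0.08525372305651305
```

Request:
play_rows --pt "0.923 -0.481 0 0 0 0 0" --pt "0.923 -0.481 0 0 0 0 0" --pt "0.923 -0.481 0 0 0 0 0" --pt "0.923 -0.481 0 0 0 0 0" --pt "0.923 -0.481 0 0 0 0 0" --pt "0.923 -0.481 0 0 0 0 0" --pt "0.923 -0.481 0 0 0 0 0" --pt "0.923 -0.481 0 0 0 0 0" --pt "0.923 -0.481 0 0 0 0 0" --pt "0.923 -0.481 0 0 0 0 0"

```text
clock: 13.2
position: [0.4183, 0.2986, 0.2186]
tool_rot: [3.141, -0.0, 1.571]
force: [1.5, 0.6, 0.2]
grip_width: 0.0853
finger_force: 0.0
```

```bash
python3 - <<'E'
from h import *
print(delta(.411,.315,.22))
E
```

```text
(array([ 0.0327, -0.0146, -0.0029]), array([ 0.0003, -0.0001, -0.0001]))
```

Request:
play_rows --pt "0.033 -0.015 0 0 0 0 0" --pt "0.033 -0.015 0 0 0 0 0" --pt "0.033 -0.015 0 0 0 0 0"

```text
clock: 13.5
position: [0.412, 0.3134, 0.2182]
tool_rot: [3.142, 0.0, 1.571]
force: [0.3, -0.2, 0.3]
grip_width: 0.0851
finger_force: 0.0
```

```bash
python3 - <<'E'
from h import *
import pickle
s=observe(); print(s['position'],s['tool_rot'],s['qpos'])
c=get_calibration('wrist'); pickle.dump(c,open('c4.pkl','wb')); print(proj('w',[.411,.315,.08],c)); grab('wrist','w4.png')
E
```

```text
[0.41200275 0.31338669 0.21822667] [3.14157396e+00 3.28262799e-04 1.57126025e+00] [-0.39133174  0.40124372 -0.48595519  1.87619466  0.23166016  0.91983608
 -0.98547867]
[319.4818906  182.02850259]
```

View pics/w4.png

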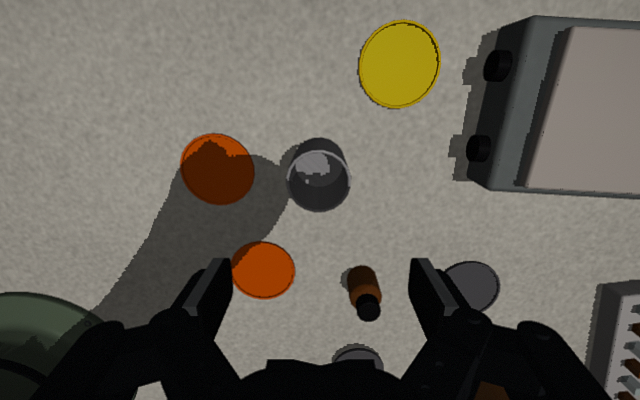

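Request:
play_rows --pt "0.006 -0.003 0.07 0 0 0 0" --pt "0.006 -0.003 0.14 0 0 0 0" --pt "0.006 -0.003 0.21 0 0 0 0" --pt "0.006 -0.003 0.27 0 0 0 0" --pt "0.006 -0.003 0.32 0 0 0 0" --pt "0.006 -0.003 0.355 0 0 0 0" --pt "0.006 -0.003 0.366 0 0 0 0" --pt "0.006 -0.003 0.366 0 0 0 0"

```text
clock: 14.35
position: [0.4107, 0.3157, 0.035]
tool_rot: [-3.141, 0.001, 1.57]
force: [-1.1, -0.1, 0.6]
grip_width: 0.085
finger_force: 0.0
```

Request:
play_rows --pt "0 0 0 0 0 0 1" --pt "0 0 0 0 0 0 1" --pt "0 0 0 0 0 0 1" --pt "0 0 0 0 0 0 1" --pt "0 0 0 0 0 0 1" --pt "0 0 0 0 0 0 1" --pt "0 0 0 0 0 0 1" --newtons 35

```text
clock: 15.05
position: [0.4111, 0.3168, 0.0366]
tool_rot: [3.14, -0.001, 1.57]
force: [-0.5, -2.4, 10.1]
grip_width: 0.0618
finger_force: 36.3
```

```bash
python3 - <<'E'
from h import *
print(delta(.610,.142,.135))
E
```

```text
(array([-0.3491,  0.3982, -0.1965]), array([ 0.0008, -0.0004, -0.0003]))
```

Request:
play_rows --pt "0 0 -0.05 0 0 0 1" --pt "0 0 -0.11 0 0 0 1" --pt "0 0 -0.17 0 0 0 1" --pt "-0.02 0.025 -0.195 0 0 0 1" --pt "-0.06 0.07 -0.197 0 0 0 1" --pt "-0.11 0.125 -0.197 0 0 0 1" --pt "-0.16 0.18 -0.197 0 0 0 1" --pt "-0.21 0.24 -0.197 0 0 0 1" --pt "-0.26 0.295 -0.197 0 0 0 1" --pt "-0.3 0.345 -0.197 0 0 0 1"

```text
clock: 16.05
position: [0.5844, 0.1645, 0.1347]
tool_rot: [3.14, 0.0, 1.569]
force: [-0.7, 1.3, -0.5]
grip_width: 0.0612
finger_force: 39.0
```

```bash
python3 - <<'E'
from h import *
print(delta(.610,.142,.0415)); s=observe();print(s['position'],s['force'])
E
```

```text
(array([-0.0448,  0.051 ,  0.1865]), array([ 0.0005,  0.0001, -0.0007]))
[0.58444429 0.16447017 0.13470711] [-0.69690594  1.33923435 -0.5428585 ]
```

Request:
play_rows --pt "-0.03 0.035 0.01 0 0 0 1" --pt "-0.045 0.051 0.03 0 0 0 1" --pt "-0.045 0.051 0.07 0 0 0 1" --pt "-0.045 0.051 0.12 0 0 0 1" --pt "-0.045 0.051 0.16 0 0 0 1" --pt "-0.045 0.051 0.178 0 0 0 1" --pt "-0.045 0.051 0.185 0 0 0 1" --pt "-0.045 0.051 0.187 0 0 0 1" --pt "-0.045 0.051 0.187 0 0 0 1"

```text
clock: 16.95
position: [0.6088, 0.1444, 0.0411]
tool_rot: [3.141, -0.0, 1.571]
force: [1.4, -0.2, 0.6]
grip_width: 0.0614
finger_force: 39.0
```

Request:
play_rows --pt "0 0 0.002 0 0 0 1" --pt "0 0 0.004 0 0 0 1" --pt "0 0 0.004 0 0 0 1"

```text
clock: 17.25
position: [0.6089, 0.1442, 0.0396]
tool_rot: [3.14, -0.0, 1.571]
force: [-4.2, -1.0, 14.9]
grip_width: 0.0615
finger_force: 40.1
```

Request:
play_rows --pt "0 0 -0.001 0 0 0 0.3" --pt "0 0 -0.001 0 0 0 0.1" --pt "0 0 -0.001 0 0 0 0" --pt "0 0 -0.001 0 0 0 0" --pt "0 0 -0.001 0 0 0 0" --pt "0 0 -0.06 0 0 0 0" --pt "0 0 -0.15 0 0 0 0" --pt "0 0 -0.24 0 0 0 0" --pt "0 0 -0.3 0 0 0 0" --pt "0 0 -0.3 0 0 0 0"

```text
clock: 18.25
position: [0.6102, 0.1447, 0.1927]
tool_rot: [3.136, -0.002, 1.57]
force: [-0.5, -0.5, -1.0]
grip_width: 0.0851
finger_force: 0.0
```

```bash
python3 - <<'E'
from h import *
print(delta(.467,.009,.16)); s=observe();print(s['position'])
E
```

```text
(array([-0.2716, -0.2867,  0.0632]), array([ 0.0029, -0.0008, -0.0002]))
[0.61021247 0.1447101  0.19266463]
```

Request:
play_rows --pt "-0.08 -0.08 0 0 0 0 0" --pt "-0.15 -0.16 0.0 0 0 0 0" --pt "-0.22 -0.24 0.03 0 0 0 0" --pt "-0.272 -0.287 0.06 0 0 0 0" --pt "-0.272 -0.287 0.063 0 0 0 0" --pt "-0.272 -0.287 0.063 0 0 0 0" --pt "-0.272 -0.287 0.063 0 0 0 0"

```text
clock: 18.95
position: [0.4657, 0.0088, 0.1569]
tool_rot: [3.141, -0.001, 1.571]
force: [-0.2, -0.5, 0.3]
grip_width: 0.0852
finger_force: 0.0
```

```bash
python3 - <<'E'
from h import *
import pickle
s=observe(); print(s['position'],s['tool_rot'],s['qpos'])
c=get_calibration('wrist'); pickle.dump(c,open('c5.pkl','wb')); print(proj('w',[.467,.009,.044],c),proj('w',[.467,.009,.014],c)); grab('wrist','w5.png')
E
```

```text
[0.46569567 0.00882131 0.15686718] [ 3.14102924e+00 -6.31956302e-04  1.57122092e+00] [ 0.21559483  0.4100399  -0.45571306  2.06205097  0.26710802  0.72459405
 -0.4083922 ]
[321.99953721 192.08438538] [321.83712604 182.27552496]
```

View pics/w5.png

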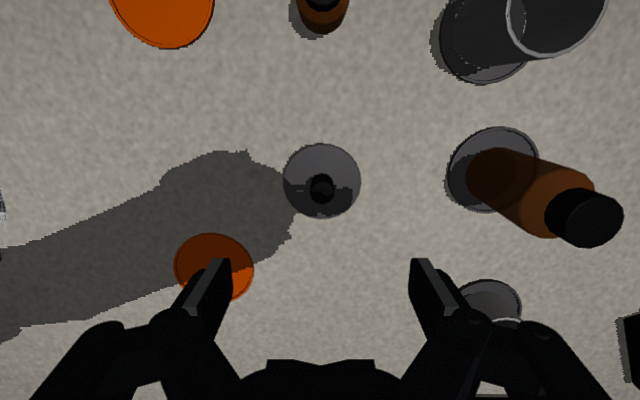

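Request:
play_rows --pt "0.007 0.003 0.06 0 0 0 0" --pt "0.007 0.003 0.12 0 0 0 0" --pt "0.007 0.003 0.18 0 0 0 0" --pt "0.007 0.003 0.23 0 0 0 0" --pt "0.007 0.003 0.26 0 0 0 0" --pt "0.007 0.003 0.272 0 0 0 0" --pt "0.007 0.003 0.272 0 0 0 0"

```text
clock: 19.7
position: [0.4666, 0.0124, 0.0204]
tool_rot: [-3.141, -0.0, 1.572]
force: [-0.0, 0.6, 0.6]
grip_width: 0.0855
finger_force: 0.0
```

Request:
play_rows --pt "0 0 0 0 0 0 1" --pt "0 0 0 0 0 0 1" --pt "0 0 0 0 0 0 1" --pt "0 0 0 0 0 0 1" --pt "0 0 0 0 0 0 1" --pt "0 0 0 0 0 0 1" --pt "0 0 0 0 0 0 1" --pt "0 0 0 0 0 0 1" --pt "0 0 0 0 0 0 1" --pt "0 0 0 0 0 0 1" --newtons 25

```text
clock: 20.7
position: [0.4666, 0.0115, 0.0212]
tool_rot: [3.141, 0.0, 1.571]
force: [-0.6, -0.3, 8.3]
grip_width: 0.0212
finger_force: 25.0
```

Request:
play_rows --pt "0 0 -0.03 0 0 0 1" --pt "0 0 -0.1 0 0 0 1" --pt "0 0 -0.18 0 0 0 1" --pt "0 0 -0.26 0 0 0 1" --pt "0.03 0.035 -0.32 0 0 0 1" --pt "0.08 0.09 -0.34 0 0 0 1" --pt "0.14 0.15 -0.34 0 0 0 1" --pt "0.2 0.215 -0.34 0 0 0 1" --pt "0.245 0.265 -0.34 0 0 0 1" --pt "0.263 0.285 -0.34 0 0 0 1"

```text
clock: 21.7
position: [0.6102, 0.1458, 0.1905]
tool_rot: [3.142, -0.001, 1.573]
force: [-0.6, -0.8, -0.8]
grip_width: 0.0211
finger_force: 24.7
```

Request:
play_rows --pt "0 0 0 0 0 0 1" --pt "0 0 0 0 0 0 1"

```text
clock: 21.9
position: [0.6084, 0.1426, 0.1905]
tool_rot: [-3.141, 0.0, 1.571]
force: [0.7, -1.0, -0.5]
grip_width: 0.021
finger_force: 24.7
```

```bash
python3 - <<'E'
from h import *
import pickle
s=observe(); print(s['position'],s['tool_rot'],s['grip_width'])
grab('wrist','w6.png'); grab('side','si6.png'); grab('scene','sc6.png')
a=cv2.imread('pics/w6.png'); b=cv2.imread('pics/sc6.png');d=cv2.imread('pics/si6.png')
P=[.609,.144,.083]
for n in('scene','side'): print(n,proj(n,P))
b=b[145:270,220:360]; d=d[145:270,220:360]
r=cv2.hconcat([cv2.resize(b,None,fx=2.85,fy=2.85,interpolation=2),cv2.resize(d,None,fx=2.85,fy=2.85,interpolation=2)])
w=cv2.resize(a[0:200,120:520],(r.shape[1],235)); print(r.shape)
cv2.imwrite('pics/d6.png',cv2.vconcat([r,w]))
E
```

```text
[0.60835354 0.14256895 0.19049857] [-3.14080673e+00  4.60657304e-04  1.57068576e+00] 0.021042957204438644
scene [295.57512581 212.27767806]
side [252.46605568 195.56339293]
(356, 798, 3)
```

View pics/d6.png

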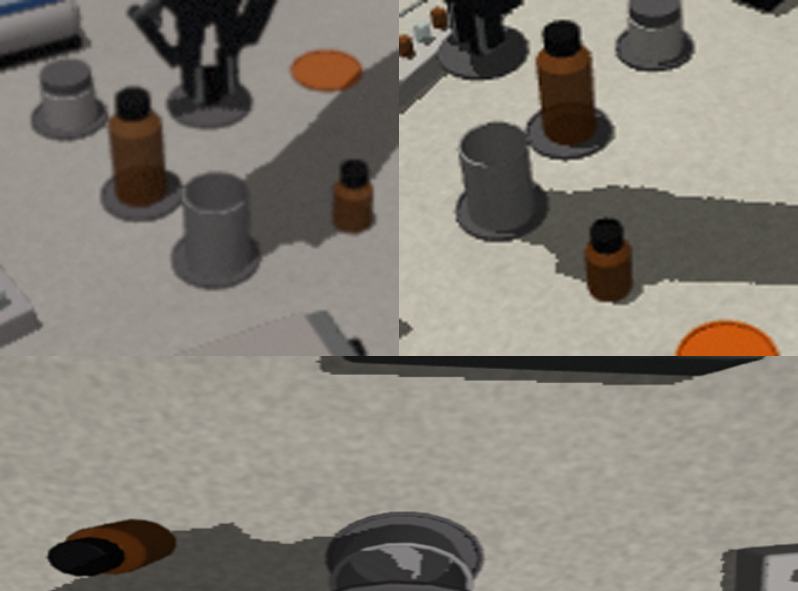

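Request:
play_rows --pt "0.001 0.001 0.03 0 0 0 1" --pt "0.001 0.001 0.07 0 0 0 1" --pt "0.001 0.001 0.11 0 0 0 1" --pt "0.001 0.001 0.14 0 0 0 1" --pt "0.001 0.001 0.16 0 0 0 1" --pt "0.001 0.001 0.17 0 0 0 1" --pt "0.001 0.001 0.178 0 0 0 1" --pt "0.001 0.001 0.184 0 0 0 1" --pt "0.001 0.001 0.184 0 0 0 1"

```text
clock: 22.95
position: [0.6095, 0.1436, 0.0989]
tool_rot: [3.141, -0.0, 1.571]
force: [0.2, 0.8, 0.5]
grip_width: 0.0209
finger_force: 24.7
```

Request:
play_rows --pt "0 0 0.002 0 0 0 1" --pt "0 0 0.004 0 0 0 1" --pt "0 0 0.005 0 0 0 1" --pt "0 0 0.005 0 0 0 1"

```text
clock: 23.35
position: [0.6095, 0.1436, 0.0964]
tool_rot: [3.141, -0.0, 1.571]
force: [-1.1, 0.1, -0.5]
grip_width: 0.021
finger_force: 24.8
```

Request:
play_rows --pt "0 0 0.001 0 0 0 1" --pt "0 0 0.002 0 0 0 1" --pt "0 0 0.002 0 0 0 1"

```text
clock: 23.65
position: [0.6097, 0.1436, 0.0962]
tool_rot: [3.141, 0.0, 1.571]
force: [-4.9, -1.5, 14.1]
grip_width: 0.0212
finger_force: 26.1
```

Request:
play_rows --pt "0 0 -0.001 0 0 0 0.6" --pt "0 0 -0.001 0 0 0 0.3" --pt "0 0 -0.001 0 0 0 0.1" --pt "0 0 -0.001 0 0 0 0" --pt "0 0 -0.001 0 0 0 0" --pt "0 0 -0.001 0 0 0 0" --pt "0 0 -0.05 0 0 0 0" --pt "0 0 -0.12 0 0 0 0" --pt "0 0 -0.2 0 0 0 0" --pt "0 0 -0.3 0 0 0 0"

```text
clock: 24.65
position: [0.6087, 0.1434, 0.2458]
tool_rot: [-3.139, 0.0, 1.571]
force: [1.1, -0.2, -0.5]
grip_width: 0.0851
finger_force: 0.0
```

Request:
play_rows --pt "-0.1 -0.1 -0.05 0 0 0 0" --pt "-0.2 -0.2 -0.05 0 0 0 0" --pt "-0.3 -0.3 -0.05 0 0 0 0" --pt "-0.4 -0.3 -0.05 0 0 0 0" --pt "-0.45 -0.3 -0.05 0 0 0 0" --pt "-0.45 -0.3 -0.05 0 0 0 0" --pt "-0.45 -0.3 -0.05 0 0 0 0"

```text
clock: 25.35
position: [0.4581, -0.0855, 0.2705]
tool_rot: [-3.141, 0.002, 1.565]
force: [-0.3, 1.1, 0.4]
grip_width: 0.0854
finger_force: 0.0
```

```bash
python3 - <<'E'
from h import *
s=observe(); print(s['position'],s['grip_width'],s['force'])
grab('side','si7.png'); grab('scene','sc7.png')
b=cv2.imread('pics/sc7.png')[130:270,215:355];d=cv2.imread('pics/si7.png')[130:270,220:360]
cv2.imwrite('pics/d7.png',cv2.resize(cv2.hconcat([b,d]),None,fx=2.85,fy=2.85,interpolation=2))
E
```

```text
[ 0.45808113 -0.08545671  0.27052578] 0.08542009991518071 [-0.3226351   1.11528672  0.39837044]
```

View pics/d7.png

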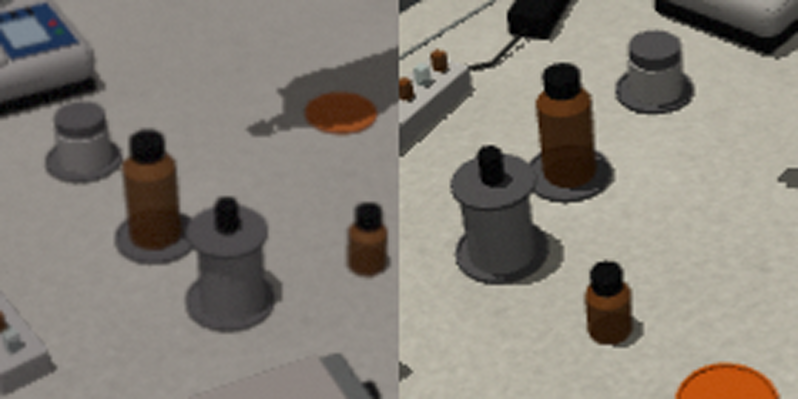

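Both views show the jar, bottle and lidded beaker upright in their saucers. The lid lies flat and the small bottle hasn't been touched.

```bash
python3 -c "
from workcell import *
print(job_done())"
```

```text
the job is handed in; nothing more can be done
None
```

The sample station is set out and handed in at about 25 s: tall bottle in the middle saucer, jar on the photometer's side, beaker on the stirrer's side closed with its lid, all upright, and the small bottle left where it stood.

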